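# Work a stuck battery pack out of its charging dock

## Robot

A 6-joint arm with a two-finger parallel gripper is mounted at the origin on a cart in front of the work surface, level with it; the furniture and walls round the work are solid. World frame = base frame: x ahead of the robot, y to its left, z up, the work surface at z = 0. Lengths are in mm, angles in rad, forces in N, time in s.
With the tool pointing down it reaches from about 275 to 750 mm from the base axis. Payload 10.2 kg.
Tool frame: the origin (TCP) lies at the very end of the fingers, on their centre line; the grasp point (between the pads) lies 19 mm behind it; z points along the fingers, y is the line along which they close (so a half turn about z gives the same grasp; the last joint's range is limited). The gripper opens to 85 mm and grips with 20 to 120 N. Pads are 22 mm wide; open, the fingers measure 114 mm over their backs; the gripper's body (76 mm by 85 mm) begins 54 mm behind the grasp point. The pads swing forward as they close: fully open they stand 13 mm farther back than shut.
Start: joints at [1.054, 0.313, 1.498, -0, 1.331, -0.223], TCP at [152.048, 502.506, 201.594] pointing down, gripper open.
Joint ranges: [-2.94, 2.94], [-0.97, 2.17], [0.19, 2.56], [-1.23, 4.37], [0.02, 3.11], [-2.88, 2.88]. Speed limits (rad/s): [2.39, 2.39, 3.01, 3.14, 3.14, 3.14].

## Interface

Orientations are given as a unit quaternion [w, x, y, z].
In Python, from rig import ctrl gives the robot as it stands.
- The arm moves only by the shell command python3 -m inch 'ROWS' [OPENING] [FORCE]. ROWS is text: rows parted by semicolons, each of 6 numbers parted by spaces: the shift along the tool's x, y, z in mm, then the turn, a rotation vector about the tool's x, y, z in units of 6 degrees (1.0 is 6 degrees). A call has exactly 10 rows; each row shifts and turns the commanded pose from where the row before left it, along the tool's axes as they then stand; what a row does not reach is not made up. A row lasts 1/12 s, in which the tool goes at most 41.7 mm and 7.16 degrees, less where a joint would pass 70% of its speed; a pose out of reach is approached as far as the arm can. A call with a gripper value outside its range is refused whole. OPENING is the opening, from 0 (shut) to 1 (fully open), set as the call begins (- or left out, the last holds). The fingers move at their own pace and stop on an object; FORCE is the grip in N (left out, the last holds). Time passes only in rows, so rows that do not move let the fingers close, or fill a call up. It gives the time, the measured TCP pose, the force, the opening and the grip force at its end, in the units of the state.
- ctrl.sense(): the state, without advancing time (a new reading comes with each control period).
- ctrl.capture(name): name is "scene" or "top" or "wrist"; returns a dict with "image" (480x640x3 uint8, red, green, blue), "intrinsics" (3x3 intrinsics, pixels), "D" ([k1, k2, p1, p2, k3] as OpenCV has them; the pictures are not rectified), "rvec" (rotation vector, rad) and "tvec" (3), from world to camera coordinates, as OpenCV has them. Camera axes: x right, y down, z forward; pixel columns grow to the right and rows downward; lengths in mm; the calibration is good to about 2 mm. A picture is of the moment at which its call begins. There is no depth.
- ctrl.finish_job(): hands the job in; it is judged then, once.
The state is a dict: "time_s": time; "joints": joint angles; "dq": joint speeds; "tau": joint torques, N m; "eef_pos": TCP position; "ee_rot": TCP orientation; "force": force on the tool from outside, world axes, zero at the start; "wrist_torque": the same for the moment, N m; "grip_width": opening from 0.0 (shut) to 1.0 (fully open); "grip_force": force on a finger pad.
Only numpy, scipy, OpenCV 4.12 (cv2) and the standard library are available. Lean on these libraries where they do the work, as an engineer would, in place of code of your own. Each camera call takes 0.05 s, during which the arm holds its last target. There are 200 camera calls.

## Task

Switch off the bay that holds the taller battery pack by flipping that bay's toggle fully over to the right. Then work the stuck pack loose by rocking it: tip it to the left until its right end comes out of its clip, then tip it over to the right until its left end comes out too, and lift it free. Finish still holding it upright and still, a couple of centimetres clear above its bay, with the short pack left seated, its switch left on, and the things around the dock left standing where they are.

Things in the scene. Friction and masses are not known exactly. Their poses are not given: they have to be found in the camera images.
- dock: White charging dock fixed to the worktop: block 120 (x) x 270 (y) x 38 mm tall, origin at the centre of its underside, z up, x to its back (away from the robot, turned up to 0.2 rad), y to its left end. Two bays, each with a toggle switch in front of it: bays at x +22, y +68 (left) and -68 mm (right); switches at x -38 mm, same y, hinged 42 mm above the origin.
- pack_tall: Taller of the two grey battery packs in the dock, in either bay. Origin: centre of its underside; z up, y to the dock's left. 95 mm tall: body 32 (x) x 60 (y) mm up to 50 mm, above that a ribbed head 28 (x) x 44 (y) mm to grip. A bead at each y end of the foot (65 mm over both) is caught under that end's clip. 0.15 to 0.31 kg. Seated, its underside is on the bay floor.
- pack_tall_end_left (a point): Left end of the tall pack's underside, 30 mm from its centre in +y. An end is out of its clip once it has risen about 6 mm. Tilting the pack 0.14 to 0.18 rad about its other foot end does that with little force; pulling straight up must beat both clips at once (about 25 to 30 N).
- pack_tall_end_right (a point): Right end of the tall pack's underside, 30 mm from its centre in -y. An end let down again snaps back under its clip.
- pack_short: Shorter pack, 58 mm tall (same 32 x 60 mm body up to 36 mm, head above), in the other bay; stays seated. Origin at the centre of its underside.
- bay_left (a point): Centre of the mouth of the left bay, level with the dock's top. Each bay is a pocket 34 mm in x, 70 mm in y, 28 mm deep (floor 10 mm above the worktop), with a spring clip (steel roller) in both short end walls. It leaves the pack room to tilt up to about 0.2 rad to left and right, none to front and back.
- bay_right (a point): Centre of the mouth of the right bay, level with the dock's top; same as the left bay.
- switch_left (a joint): Left bay's toggle switch, rad: 0.8 = on (leans 0.4 rad to the dock's left), 0 = off (leans 0.4 rad to the dock's right). Stiff: stays where it is left, so push it right over to its stop; a sideways push of 2 to 3 N near its tip moves it.
- switch_right (a joint): Right bay's toggle switch, same values and directions as the left one.
- switch_left_tip (a point): Tip of the left bay's steel toggle lever, 7 to 10 mm thick, 40 mm from its hinge; about 79 mm above the worktop.
- switch_right_tip (a point): Tip of the right bay's steel toggle lever, same size.
- vial: Bystander, small dark dropper bottle, 33 mm across, 102 mm tall, beside the dock's left end; origin at the centre of its underside.
- salt_shaker: Bystander, shaker with grey top, 44 mm across, 90 mm tall, beside the dock's right end; origin at the centre of its underside.
- tin_tuna: Bystander, flat tin, 86 mm across, 40 mm tall; origin at the centre of its underside.
- glass_near: Bystander, clear drinking glass, 80 mm across, 91 mm tall; origin at the centre of its underside.
- jar_green: Bystander, squat glass jar, 66 mm across, 90 mm tall; origin at the centre of its underside.
- spice_a: Bystander, spice jar, 45 mm across, 106 mm tall; origin at the centre of its underside.
Not all that is in view belongs to the job. What is shaped like the pack_tall but yellow is not meant.

How it is judged (in metres and radians):
On the way, in this order (a step that is already met when the one before it is completed fails the run):
1. the tall pack's own bay is switched off, the other still on, the tall pack still fully seated (((horizontal distance between pack_tall and bay_left below 0.03 m and value of joint switch_left below 0.1 rad and value of joint switch_right above 0.68 rad) or (horizontal distance between pack_tall and bay_right below 0.03 m and value of joint switch_right below 0.1 rad and value of joint switch_left above 0.68 rad)) and z of each of pack_tall_end_left, pack_tall_end_right in the frame of dock below 0.0135 m), for 0.2 s.
2. the tall pack is tipped to the left in its bay: its right end has come up out of its clip (5.5 mm or more) while its left end is still down in its clip (up less than 5 mm) (z of pack_tall_end_right in the frame of dock above 0.0155 m and z of pack_tall_end_left in the frame of dock below 0.015 m and ((horizontal distance between pack_tall and bay_left below 0.03 m and value of joint switch_left below 0.1 rad and value of joint switch_right above 0.68 rad) or (horizontal distance between pack_tall and bay_right below 0.03 m and value of joint switch_right below 0.1 rad and value of joint switch_left above 0.68 rad))), for 0.1 s.
3. the tall pack is tipped to the right, still in its bay: left end out of its clip (5.5 mm or more), at least 5 mm higher than the right end, right end still within the bay (up less than 22 mm) (z of pack_tall_end_left in the frame of dock above 0.0155 m and z of pack_tall_end_right in the frame of dock below 0.032 m and ((z of pack_tall_end_left in the frame of dock above 0.015 m and z of pack_tall_end_right in the frame of dock below 0.012 m) or (z of pack_tall_end_left in the frame of dock above 0.017 m and z of pack_tall_end_right in the frame of dock below 0.014 m) or (z of pack_tall_end_left in the frame of dock above 0.019 m and z of pack_tall_end_right in the frame of dock below 0.016 m) or (z of pack_tall_end_left in the frame of dock above 0.021 m and z of pack_tall_end_right in the frame of dock below 0.018 m) or (z of pack_tall_end_left in the frame of dock above 0.023 m and z of pack_tall_end_right in the frame of dock below 0.02 m) or (z of pack_tall_end_left in the frame of dock above 0.025 m and z of pack_tall_end_right in the frame of dock below 0.022 m) or (z of pack_tall_end_left in the frame of dock above 0.027 m and z of pack_tall_end_right in the frame of dock below 0.024 m) or (z of pack_tall_end_left in the frame of dock above 0.029 m and z of pack_tall_end_right in the frame of dock below 0.026 m) or (z of pack_tall_end_left in the frame of dock above 0.031 m and z of pack_tall_end_right in the frame of dock below 0.028 m) or (z of pack_tall_end_left in the frame of dock above 0.033 m and z of pack_tall_end_right in the frame of dock below 0.03 m) or (z of pack_tall_end_left in the frame of dock above 0.035 m and z of pack_tall_end_right in the frame of dock below 0.032 m)) and ((horizontal distance between pack_tall and bay_left below 0.03 m and value of joint switch_left below 0.1 rad and value of joint switch_right above 0.68 rad) or (horizontal distance between pack_tall and bay_right below 0.03 m and value of joint switch_right below 0.1 rad and value of joint switch_left above 0.68 rad))), for 0.1 s.
At the end, for the whole second after the job is handed in: Tall pack held in the fingers, still, upright within 0.2 rad, both ends of its underside 6 to 60 mm above the dock's top, within 30 mm sideways of its bay's centre, not touching the dock; its switch off (under 0.1 rad), the other on (over 0.68), short pack seated (up under 3.5 mm) (((horizontal distance between pack_tall and bay_left below 0.03 m and value of joint switch_left below 0.1 rad and value of joint switch_right above 0.68 rad) or (horizontal distance between pack_tall and bay_right below 0.03 m and value of joint switch_right below 0.1 rad and value of joint switch_left above 0.68 rad)) and z of pack_tall_end_left in the frame of dock between 0.044 and 0.098 m and z of pack_tall_end_right in the frame of dock between 0.044 and 0.098 m and angle between pack_tall's own z axis and vertical below 0.2 rad and linear speed of pack_tall below 0.02 m/s and contact force between the fingers and pack_tall above 1 N and contact force between pack_tall and dock below 0.05 N and z of pack_short in the frame of dock below 0.0135 m); the arm keeps its last pose, push and grip.
It fails at once if the short pack is lifted from its seat (6 mm or more) (z of pack_short in the frame of dock above 0.016 m).
It fails at once if a bystander is moved more than 30 mm or tipped over (distance of any of vial, salt_shaker, tin_tuna, glass_near, jar_green, spice_a from where it was at the start of the episode above 0.03 m or angle between any of vial, salt_shaker, tin_tuna, glass_near, jar_green, spice_a's own z axis and vertical above 0.5 rad).
It also fails if it takes over 56 s, if anything falls off the work surface, if the arm or the gripper's body presses on something with over 40 N, if the wrist force passes 120 N, or if a joint passes its speed limit or range.

## Working session

There is one attempt and no reset: what is moved stays moved. The work goes in short steps, Python scripts to look and compute and a shell command to move; the robot and the scene stay as the last step left them, time stands still between calls to the robot, and variables do not carry over. Pictures are saved under pics/ and viewed, at most 10 in all, crops included, and the job is handed in when it is done.

```bash
mkdir -p pics; cat > h.py <<'E'
import numpy as np,cv2
from rig import ctrl
from scipy.spatial.transform import Rotation as R
def cap(n,f=None):
    c=ctrl.capture(n)
    if f: cv2.imwrite('pics/'+f,c['image'][:,:,::-1])
    return c
def K(c): return np.array(c['intrinsics'],float),np.array(c['D'],float),np.array(c['rvec'],float),np.array(c['tvec'],float).ravel()
def ray(c,uv):
    k,d,r,t=K(c);M=cv2.Rodrigues(r)[0]
    p=cv2.undistortPoints(np.array(uv,float).reshape(-1,1,2),k,d).reshape(-1,2)
    D=np.c_[p,np.ones(len(p))]@M
    return -M.T@t,D
def onz(c,uv,z):
    o,D=ray(c,uv);return o+D*((z-o[2])/D[:,2])[:,None]
def proj(c,P):
    k,d,r,t=K(c);return cv2.projectPoints(np.array(P,float).reshape(-1,1,3),r,t,k,d)[0].reshape(-1,2)
E
python3 - <<'E'
from h import *
np.set_printoptions(precision=3,suppress=True)
for n in('scene','top'):
    c=cap(n,n+'0.png');print(n,ray(c,[[320,240]]))
s=ctrl.sense();print(s)
E
```

```text
scene (array([ 32.712, 960.819, 932.531]), array([[ 0.318, -0.7  , -0.64 ]]))
top (array([ 378.715,   39.745, 1554.015]), array([[ 0.06 ,  0.014, -0.998]]))
{'time_s': 0.1, 'joints': array([ 1.054,  0.313,  1.498,  0.   ,  1.331, -0.223]), 'dq': array([-0.   , -0.001, -0.002, -0.   ,  0.002,  0.002]), 'tau': array([  0.004, -41.289, -26.014,  -0.   ,   0.003,  -0.   ]), 'eef_pos': array([151.9  , 502.28 , 201.077]), 'ee_rot': array([-0.   ,  0.146,  0.989, -0.001]), 'force': array([ 0.413, -0.649, -0.717]), 'wrist_torque': array([0.025, 0.023, 0.035]), 'grip_force': 0.0, 'grip_width': 0.9992352789886464}
```

```bash
ls; python3 -c "print(1)"
```

```text
h.py
pics
1
```

View pics/scene0.png

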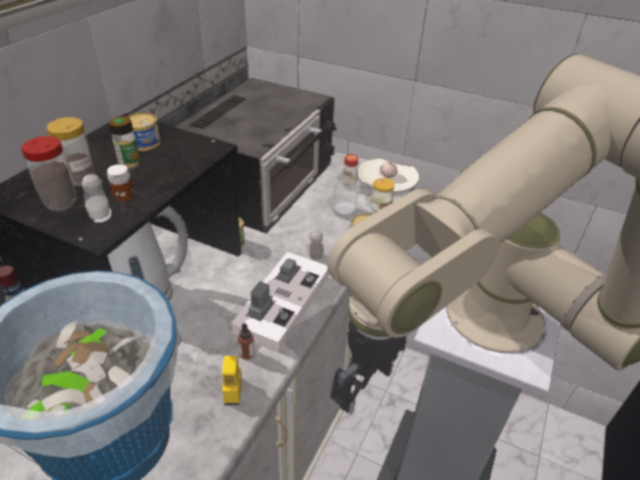

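View pics/top0.png

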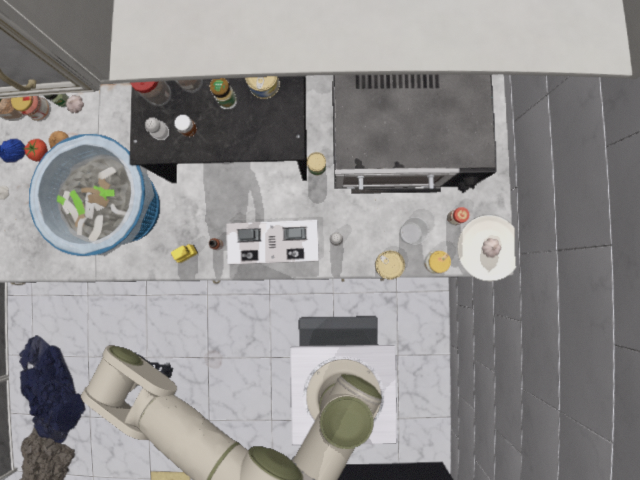

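The scene view shows the tall pack at about (260,300) in the left bay, next to the vial. In the top view the dock is at about (272,242), with the vial at (215,243) and the shaker at (336,239). Next I'll measure the dock.

```bash
python3 - <<'E'
from h import *
np.set_printoptions(precision=1,suppress=True)
c=cap('top');im=c['image']
roi=im[205:280,212:345];cv2.imwrite('pics/topcrop.png',cv2.resize(roi[:,:,::-1],None,fx=6,fy=6,interpolation=cv2.INTER_CUBIC))
s=cap('scene');cv2.imwrite('pics/scenecrop.png',cv2.resize(s['image'][225:365,225:335][:,:,::-1],None,fx=4.2,fy=4.2,interpolation=cv2.INTER_CUBIC))
m=((im.min(2)>205)).astype(np.uint8);m[:205]=0;m[280:]=0;m[:,:212]=0;m[:,345:]=0
m=cv2.morphologyEx(m,cv2.MORPH_CLOSE,np.ones((15,15)))
n,l,st,ce=cv2.connectedComponentsWithStats(m);i=1+st[1:,4].argmax();print(st[i],ce[i])
pts=np.argwhere(l==i)[:,::-1]
P=onz(c,pts,38)[:,:2].astype(np.float32);rect=cv2.minAreaRect(P*1);print(rect,cv2.boxPoints(rect))
E
```

```text
[ 248  220   70   43 1104] [292.3 237.6]
((469.40716552734375, 171.841552734375), (119.73284149169922, 203.72842407226562), 1.480384111404419) [[406.9 272.1]
 [412.2  68.5]
 [531.9  71.6]
 [526.6 275.2]]
```

View pics/topcrop.png

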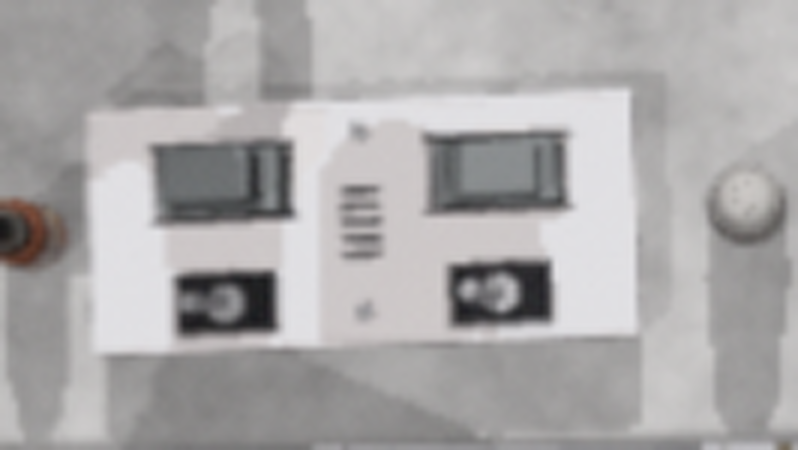

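View pics/scenecrop.png

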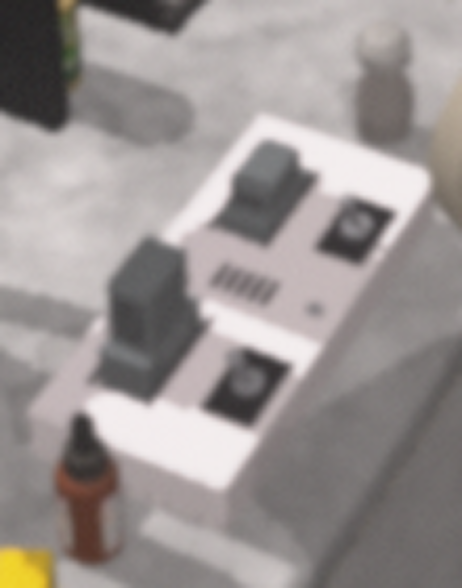

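The top crop gives the dock's top corners at (88,110), (630,88), (637,333) and (97,352). Both levers lean left. The scene crop confirms the tall pack is in the left bay.

```bash
cat >> h.py <<'E'
import json
def dock():
    d=json.load(open('dock.json'));return np.array(d[0]),d[1]
def d2w(p):
    o,a=dock();return R.from_euler('z',a).apply(np.array(p,float))+[*o,0]
E
python3 - <<'E'
from h import *
np.set_printoptions(precision=1,suppress=True)
c=cap('top')
f=lambda a:(np.array(a,float)+.5)/6-.5+[212,205]
C=onz(c,f([[88,110],[630,88],[637,333],[97,352]]),38)[:,:2];print(C)
o=C.mean(0);y=(C[0]+C[3]-C[1]-C[2])/2;x=(C[0]+C[1]-C[2]-C[3])/2
ay=np.arctan2(-y[0],y[1]);ax=np.arctan2(x[1],x[0])
print(o,np.linalg.norm(x),np.linalg.norm(y),ax,ay)
a=(ax*120+ay*270)/390
json.dump([o.tolist(),float(a)],open('dock.json','w'))
print('angle',a)
for n,p in dict(bayL=[22,68,38],bayR=[22,-68,38],swLhinge=[-38,68,42],swLtip=[-38,68+15.6,79]).items(): print(n,d2w(p))
print('pack top from image',onz(c,f([[203,175]]),105),'vial',onz(c,f([[12,230]]),102),'salt',onz(c,f([[747,205]]),90),'swtip',onz(c,f([[190,302],[228,302]]),79))
# scene-camera check of dock corners
s=cap('scene');print(proj(s,d2w([[60,135,38],[60,-135,38],[-60,-135,38],[-60,135,38],[22,68,105],[-38,68,42]]))-[225,225] )
E
```

```text
[[526.3 340.6]
 [532.2  70.9]
 [411.2  69.3]
 [406.  336.8]]
[468.9 204.4] 120.69277702627147 268.6654175955004 0.022105889027644317 0.020870829237138615
angle 0.021250847634217293
bayL [489.5 272.8  38. ]
bayR [492.4 136.9  38. ]
swLhinge [429.5 271.6  42. ]
swLtip [429.1 287.2  79. ]
pack top from image [[487.8 272.4 105. ]] vial [[463.4 364.8 102. ]] salt [[470.1  15.   90. ]] swtip [[428.6 283.4  79. ]
 [428.3 264.9  79. ]]
[[  5.8  97.8]
 [ 61.5  27.6]
 [103.2  41.8]
 [ 52.6 116.8]
 [ 34.2  63.4]
 [ 58.1  91.4]]
```

```bash
python3 -m inch '0 0 0 0 0 -1;0 0 0 0 0 -1;0 0 0 0 0 -1;-30 -20 0 0 0 0;-30 -20 0 0 0 0;-30 -20 0 0 0 0;-30 -20 0 0 0 0;-30 -20 0 0 0 0;-30 -20 0 0 0 0;-30 -20 0 0 0 0' 0 20
cat > w.py <<'E'
from h import *
np.set_printoptions(precision=3,suppress=True)
s=ctrl.sense();M=R.from_quat(np.roll(s['ee_rot'],-1)).as_matrix()
o,a=dock();p=R.from_euler('z',-a).apply(s['eef_pos']-[*o,0])
Md=R.from_euler('z',-a).as_matrix()@M
print('t',s['time_s'],'dockpos',p,'world',s['eef_pos'],'F',s['force'],'T',s['wrist_torque'],'g',s['grip_width'],s['grip_force'])
print('rotvec from ideal in dock (rad)',R.from_matrix(Md@np.diag([-1,1,-1.])).as_rotvec())
E
python3 w.py
```

```text
time_s: 1.13
eef_pos: [366.1, 365.6, 201.7]
ee_rot: [0.0, -0.01, 1.0, 0.0]
force: [0.4, 0.9, -0.5]
grip_width: 0.003
grip_force: 0.0
t 1.1333 dockpos [-99.336 163.362 201.666] world [366.13  365.602 201.666] F [ 0.391  0.901 -0.523] T [-0.014 -0.026  0.08 ] g 0.003445793833702579 0.0
rotvec from ideal in dock (rad) [ 0.    -0.    -0.001]
```

```bash
python3 -m inch '-16 -13 0 0 0 0;-16 -13 0 0 0 0;-16 -13 0 0 0 0;-13 -14 0 0 0 0;0 0 30 0 0 0;0 0 30 0 0 0;0 0 30 0 0 0;0 0 25 0 0 0;0 0 16 0 0 0;0 0 0 0 0 0' >/dev/null; python3 w.py; python3 - <<'E'
from h import *
c=cap('wrist');cv2.imwrite('pics/w1.png',c['image'][:,:,::-1])
E
```

```text
t 1.9667 dockpos [-41.419 110.697  67.417] world [425.153 314.179  67.417] F [ 0.528 -0.551 -0.094] T [ 0.018 -0.005  0.011] g -0.0006381500423125972 0.0
rotvec from ideal in dock (rad) [-0.002  0.006 -0.001]
```

View pics/w1.png

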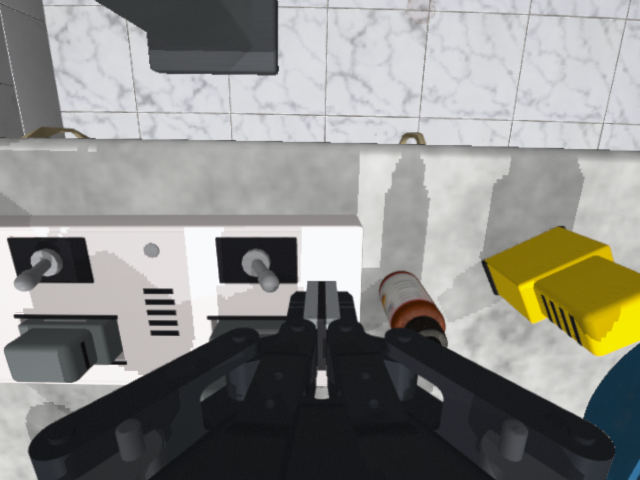

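The wrist view shows the left lever tip at (268,282), with the closed finger tips at (322,285) just to its left. Now I'll push it over.

```bash
python3 -m inch '-3 -4 -2 0 0 0;0 -4 0 0 0 0;0 -4 0 0 0 0;0 -4 0 0 0 0;0 -4 0 0 0 0;0 -4 0 0 0 0;0 -4 0 0 0 0;0 -3 0 0 0 0;0 -2 0 0 0 0;0 0 0 0 0 0' >/dev/null; python3 w.py; python3 -m inch '0 -1 0 0 0 0;0 -1 0 0 0 0;0 -1 0 0 0 0;0 -1 0 0 0 0;0 -1 0 0 0 0;0 0 0 0 0 0;0 0 0 0 0 0;0 0 0 0 0 0;0 0 0 0 0 0;0 0 0 0 0 0' >/dev/null; python3 w.py
```

```text
t 2.85 dockpos [-36.63   78.195  72.606] world [430.632 281.787  72.606] F [ 0.509  1.017 -0.056] T [-0.019 -0.015 -0.005] g -0.001545022540998808 0.0
rotvec from ideal in dock (rad) [-0.     0.    -0.001]
t 3.6833 dockpos [-36.66   73.585  72.595] world [430.699 277.177  72.595] F [-0.842 -0.005  0.569] T [ 0.032 -0.008 -0.013] g -0.001973086675745382 0.0
rotvec from ideal in dock (rad) [ 0.    -0.    -0.001]
```

```bash
for k in 1 2; do python3 -m inch '0 -1 0 0 0 0;0 -1 0 0 0 0;0 -1 0 0 0 0;0 -1 0 0 0 0;0 0 0 0 0 0;0 0 0 0 0 0;0 0 0 0 0 0;0 0 0 0 0 0;0 0 0 0 0 0;0 0 0 0 0 0' >/dev/null; python3 w.py|head -1; done; python3 -c "
from h import *
c=cap('wrist');cv2.imwrite('pics/w2.png',c['image'][150:400,100:450][:,:,::-1])"
```

```text
t 4.5167 dockpos [-36.661  69.565  72.607] world [430.784 273.157  72.607] F [-0.146 -0.236 -0.511] T [ 0.029 -0.009 -0.039] g 0.0014336770972163554 0.0
t 5.35 dockpos [-36.681  65.572  72.606] world [430.849 269.165  72.606] F [0.583 0.36  0.361] T [-0.023 -0.008  0.032] g 0.0017858799568431089 0.0
```

View pics/w2.png

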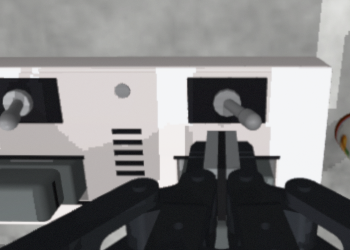

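```bash
python3 - <<'E'
from h import *
np.set_printoptions(precision=1,suppress=True)
c=cap('wrist');print('cam',ray(c,[[320,240]]))
t=ctrl.sense()['eef_pos']
print('tcp px',proj(c,[t,t+[-11,0,0],t+[11,0,0]])-[100,150],'tipL,tipR hinge',proj(c,d2w([[-38,83.6,79],[-38,52.4,79],[-38,68,42]]))-[100,150])
print(onz(c,[[350,270],[333,245],[325,286]],79))
print('dock front left corner, proj',proj(c,d2w([[-60,135,38]]))-[100,150])
E
```

```text
cam (array([357.9, 267.8, 245. ]), array([[ 0.3,  0. , -1. ]]))
tcp px [[220.7 123.7]
 [221.1 105.3]
 [220.3 141.6]] tipL,tipR hinge [[254.  126. ]
 [196.4 126.2]
 [224.5 103.3]]
[[425.7 284.8  79. ]
 [411.7 275.3  79. ]
 [435.3 271.6  79. ]]
dock front left corner, proj [[328.8  68.6]]
```

The finger passed just behind the lever, whose tip is at (252,121) in the crop and still leaning left. I'll back off, shift 13 mm toward the robot and 6 mm lower, and push again.

```bash
python3 -m inch '0 9 0 0 0 0;0 9 0 0 0 0;0 9 0 0 0 0;0 9 0 0 0 0;0 9 0 0 0 0;7 0 3 0 0 0;6 0 3 0 0 0;0 -4 0 0 0 0;0 -4 0 0 0 0;0 0 0 0 0 0' >/dev/null; python3 w.py;python3 -m inch '0 -3 0 0 0 0;0 -3 0 0 0 0;0 -3 0 0 0 0;0 -3 0 0 0 0;0 -2 0 0 0 0;0 -2 0 0 0 0;0 -2 0 0 0 0;0 -2 0 0 0 0;0 -2 0 0 0 0;0 -1 0 0 0 0'  >/dev/null; python3 w.py;  python3 -c "
from h import *
c=cap('wrist');cv2.imwrite('pics/w3.png',c['image'][150:400,100:450][:,:,::-1])"
```

```text
t 6.2833 dockpos [-49.576 101.594  66.688] world [417.192 304.905  66.688] F [ 0.304  0.763 -0.486] T [-0.009 -0.039  0.002] g 0.0026821984965948427 0.0
rotvec from ideal in dock (rad) [-0.     0.    -0.002]
t 7.1167 dockpos [-49.673  79.313  66.578] world [417.568 282.627  66.578] F [0.121 0.347 0.577] T [-0.017  0.017 -0.008] g 0.0030272017271702313 0.0
rotvec from ideal in dock (rad) [-0.     0.    -0.001]
```

View pics/w3.png

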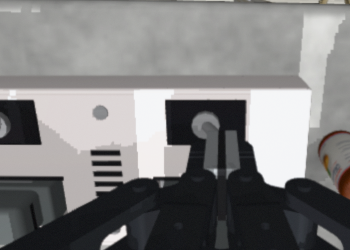

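```bash
python3 -c "
from h import *
np.set_printoptions(precision=1,suppress=True)
a=cap('wrist');b=cap('scene')
t=ctrl.sense()['eef_pos'];print('tcp wrist',proj(a,[t]),'scene',proj(b,[t]),'lever hinge/tip on/off wrist',proj(a,d2w([[-38,68,42],[-38,83.6,79],[-38,52.4,79]])),'scene',proj(b,d2w([[-38,68,42],[-38,83.6,79],[-38,52.4,79]])))
A=cv2.resize(a['image'][240:340,260:360],(400,400),interpolation=cv2.INTER_CUBIC)
B=cv2.resize(b['image'][270:370,240:340],(400,400),interpolation=cv2.INTER_CUBIC)
cv2.imwrite('pics/m1.png',np.hstack([A,B])[:,:,::-1])"
```

```text
tcp wrist [[321.1 273.8]] scene [[285.2 314.2]] lever hinge/tip on/off wrist [[303.2 275.6]
 [328.8 303. ]
 [270.5 303.1]] scene [[283.1 316.4]
 [279.6 309.9]
 [286.2 300.7]]
```

View pics/m1.png

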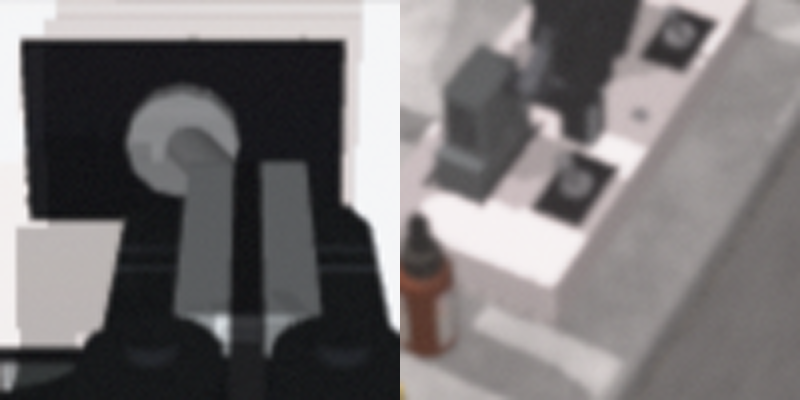

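```bash
python3 -c "
from h import *
np.set_printoptions(precision=1,suppress=True)
a=cap('wrist');b=cap('scene')
o,D=ray(a,[[321.3,280]]);p,E=ray(b,[[285.5,304.5]])
s=np.linalg.lstsq(np.c_[D[0],-E[0]],p-o,rcond=None)[0]
print(o+D[0]*s[0],p+E[0]*s[1],ctrl.sense()['eef_pos'])
t=ctrl.sense()['eef_pos']
print(proj(a,[t+[-11,0,z] for z in(0,10,20,30)]),proj(b,[t+[-11,0,z] for z in(0,10,20,30)]))
"
```

```text
[408.5 283.   95.5] [416.4 283.1  99. ] [417.6 282.9  66.6]
[[321.3 255.2]
 [321.3 261.7]
 [321.3 269. ]
 [321.4 277.1]] [[289.5 316. ]
 [289.5 313. ]
 [289.5 309.9]
 [289.5 306.8]]
```

The finger ends sit about 25–30 mm higher than the reported TCP: both views triangulate them to z of about 96. They were passing over the lever, so I'll go lower and push again.

```bash
python3 -m inch '0 8 0 0 0 0;0 8 0 0 0 0;0 8 0 0 0 0;0 8 0 0 0 0;-8 0 5 0 0 0;0 0 5 0 0 0;0 0 5 0 0 0;0 0 4 0 0 0;0 0 0 0 0 0;0 0 0 0 0 0' >/dev/null; python3 w.py; python3 -m inch '0 -4 0 0 0 0;0 -4 0 0 0 0;0 -3 0 0 0 0;0 -3 0 0 0 0;0 -3 0 0 0 0;0 -3 0 0 0 0;0 -3 0 0 0 0;0 -3 0 0 0 0;0 -3 0 0 0 0;0 0 0 0 0 0' ; python3 w.py
```

```text
t 8.2 dockpos [-41.785 111.273  47.308] world [424.775 314.748  47.308] F [0.083 0.025 0.503] T [-0.106  0.05   0.03 ] g -0.001013044688677058 0.0
rotvec from ideal in dock (rad) [-0.     0.001 -0.001]
time_s: 9.03
eef_pos: [426.1, 286.7, 49.2]
ee_rot: [0.001, -0.01, 1.0, 0.001]
force: [-4.5, 3.9, 14.1]
grip_width: 0.003
grip_force: 6.6
t 9.0333 dockpos [-41.031  83.19   49.223] world [426.125 286.687  49.223] F [-4.487  3.93  14.131] T [ 0.619  0.673 -0.022] g 0.003084028159272789 6.634708195924759
rotvec from ideal in dock (rad) [ 0.002 -0.002 -0.001]
```

```bash
python3 -m inch '0 8 -2 0 0 0;0 8 0 0 0 0;0 8 0 0 0 0;0 4 0 0 0 0;0 0 4 0 0 0;0 0 4 0 0 0;0 0 4 0 0 0;0 0 2 0 0 0;0 0 2 0 0 0;0 0 0 0 0 0' >/dev/null; python3 w.py; python3 -c "
from h import *
a=cap('wrist');b=cap('scene')
A=cv2.resize(a['image'][240:340,260:360],(400,400),interpolation=cv2.INTER_CUBIC)
B=cv2.resize(b['image'][270:370,240:340],(400,400),interpolation=cv2.INTER_CUBIC)
cv2.imwrite('pics/m2.png',np.hstack([A,B])[:,:,::-1])"
```

```text
t 9.8667 dockpos [-41.8   110.27   33.105] world [424.781 313.744  33.105] F [ 0.681 -0.259 -0.077] T [-0.02  -0.005  0.   ] g -0.000566264252265932 0.0
rotvec from ideal in dock (rad) [-0.     0.001 -0.001]
```

View pics/m2.png

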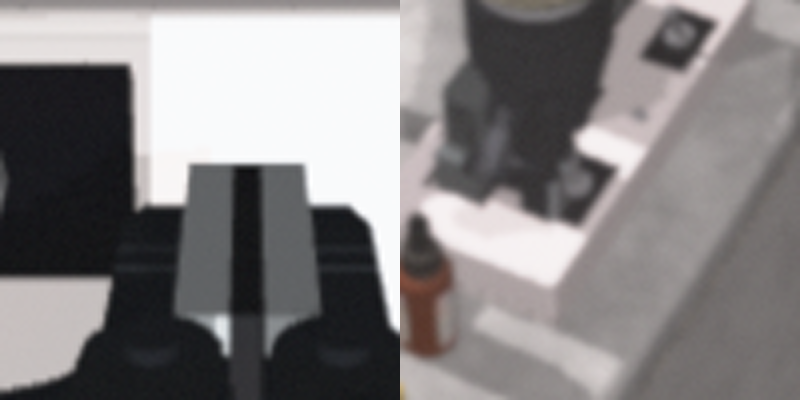

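No force at nominal z 33, so the offset is confirmed. The fingers are now beside the lever at its working height, so I'll push.

```bash
python3 -m inch '0 -4 0 0 0 0;0 -4 0 0 0 0;0 -4 0 0 0 0;0 -3 0 0 0 0;0 -3 0 0 0 0;0 -3 0 0 0 0;0 -3 0 0 0 0;0 -3 0 0 0 0;0 -3 0 0 0 0;0 0 0 0 0 0' >/dev/null ; python3 w.py|head -1;  python3 -m inch '0 -1 0 0 0 0;0 -1 0 0 0 0;0 -1 0 0 0 0;0 -1 0 0 0 0;0 0 0 0 0 0;0 0 0 0 0 0;0 0 0 0 0 0;0 0 0 0 0 0;0 0 0 0 0 0;0 0 0 0 0 0' >/dev/null; python3 w.py|head -1
```

```text
t 10.8 dockpos [-41.543  80.065  33.642] world [425.68  283.551  33.642] F [0.713 0.948 1.068] T [ 0.174 -0.021  0.005] g -0.0018688295286057065 0.6094950623810291
t 11.6333 dockpos [-41.794  76.461  33.493] world [425.506 279.943  33.493] F [ 0.919  0.547 -0.868] T [ 0.112 -0.034 -0.036] g 0.0037590299461837703 0.32803941518068314
```

```bash
for k in 1 2 3; do python3 -m inch '0 -1 0 0 0 0;0 -1 0 0 0 0;0 -1 0 0 0 0;0 -1 0 0 0 0;0 0 0 0 0 0;0 0 0 0 0 0;0 0 0 0 0 0;0 0 0 0 0 0;0 0 0 0 0 0;0 0 0 0 0 0' >/dev/null; python3 w.py|head -1;done;  python3 -c "
from h import *
a=cap('wrist',None);cv2.imwrite('pics/m3.png',cv2.resize(a['image'][230:340,180:380],(800,440),interpolation=cv2.INTER_CUBIC)[:,:,::-1])"
```

```text
t 12.4667 dockpos [-41.759  73.516  33.584] world [425.603 277.     33.584] F [-0.868  9.24  -1.513] T [1.577 0.052 0.086] g -0.0017432595028099348 3.7531641125679016
t 13.3 dockpos [-41.669  72.41   33.694] world [425.717 275.896  33.694] F [-0.47  28.818 -7.672] T [4.839 0.127 0.092] g -3.056846513825702e-05 11.746234595775604
t 14.1333 dockpos [-41.563  71.403  33.814] world [425.844 274.891  33.814] F [ -0.398  49.832 -11.717] T [8.298 0.196 0.159] g -0.001049567506219446 20.0803542137146
```

The lever hit its stop: the force rose steadily from y of about 74. Next I'll back off, lift, open the gripper and move over the tall pack.

```bash
python3 -m inch '0 6 0 0 0 0;0 6 0 0 0 0;0 6 0 0 0 0;0 0 -20 0 0 0;0 0 -25 0 0 0;0 0 -25 0 0 0;0 0 -20 0 0 0;0 0 0 0 0 0;0 0 0 0 0 0;0 0 0 0 0 0' >/dev/null; python3 w.py|head -1;  python3 -m inch '-14 -5 0 0 0 0;-14 -5 0 0 0 0;-14 -5 0 0 0 0;-14 -1 0 0 0 0;-8 0 0 0 0 0;0 0 0 0 0 0;0 0 0 0 0 0;0 0 0 0 0 0;0 0 0 0 0 0;0 0 0 0 0 0' 1 20 >/dev/null; python3 w.py; python3 -c "
from h import *
np.set_printoptions(precision=1,suppress=True)
a=cap('wrist');b=cap('scene');c=cap('top')
A=cv2.resize(a['image'][200:420],(640,220)); B=cv2.resize(b['image'][255:355,225:325],(300,300),interpolation=cv2.INTER_CUBIC);C=cv2.resize(a['image'][230:330,170:370],(480,240),interpolation=cv2.INTER_CUBIC)
I=np.zeros((580,800,3),np.uint8);I[:220,:640]=A;I[230:530,:300]=B;I[230:470,310:790]=C
cv2.imwrite('pics/m4.png',I[:,:,::-1])
print(proj(a,d2w([[22+i,68+j,105] for i in(-14,14) for j in(-22,22)])), proj(a,d2w([[-38,52.4,79],[-38,83.6,79]])))
"
```

```text
t 15.0167 dockpos [-42.097  82.13  122.737] world [425.082 285.604 122.737] F [ 0.302 -0.296  0.191] T [-0.011 -0.011 -0.003] g -0.0005639934682227518 0.0
t 15.85 dockpos [ 21.819  66.677 123.636] world [489.312 271.513 123.636] F [-0.362  0.095  0.824] T [ 0.005 -0.054  0.006] g 0.996914628933296 0.0
rotvec from ideal in dock (rad) [-0.  0. -0.]
[[286.4 240.4]
 [359.4 240.3]
 [287.8 283. ]
 [357.9 282.9]] [[298.2 159.5]
 [347.  159.5]]
```

View pics/m4.png

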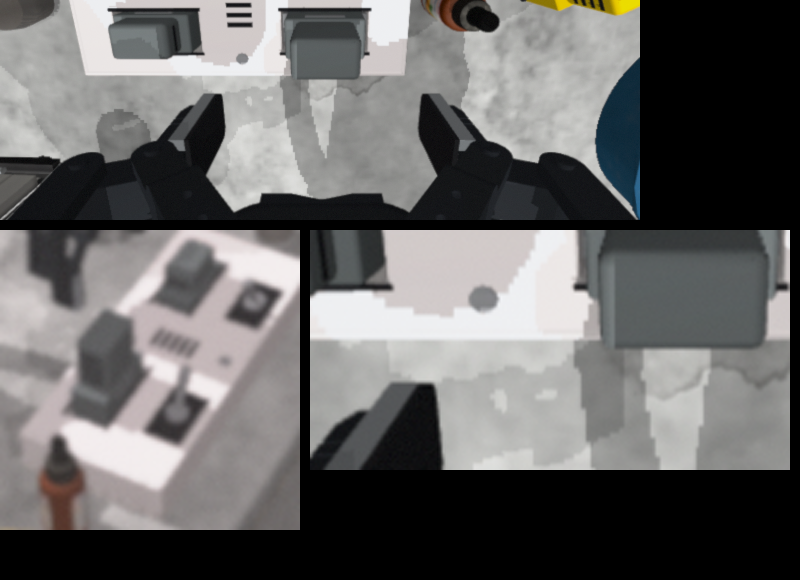

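All ten pictures are used. The last one shows the left lever now leaning right (off) and the right lever still on. The tall pack's head top spans columns 291–361 and rows 238–279, and the fingers straddle it. I'll check numerically where the open finger tips are.

```bash
python3 -c "
from h import *
np.set_printoptions(precision=1,suppress=True)
a=cap('wrist');o,D=ray(a,[[320,240]]);print('cam',o,D)
print('head',onz(a,[[290.8,238],[360.8,238],[360.8,278.7],[290.8,278.7]],105),'exp',d2w([[22,68,105]]))
for z in(150,160,165,170): print(z,onz(a,[[222,295],[421,295]],z).round(1).tolist())
"
```

```text
cam [416.7 270.1 296.1] [[ 0.3  0.  -1. ]]
head [[474.7 253.2 105. ]
 [473.9 295.3 105. ]
 [500.4 296.7 105. ]
 [501.3 253.  105. ]] exp [[489.5 272.8 105. ]]
150 [[490.6, 223.5, 150.0], [488.8, 320.2, 150.0]]
160 [[485.5, 226.7, 160.0], [483.8, 316.8, 160.0]]
165 [[483.0, 228.3, 165.0], [481.4, 315.1, 165.0]]
170 [[480.5, 229.9, 170.0], [478.9, 313.3, 170.0]]
```

```bash
python3 -m inch '2 3 0 0 0 0;0 0 20 0 0 0;0 0 20 0 0 0;0 0 20 0 0 0;0 0 15 0 0 0;0 0 8 0 0 0;0 0 5 0 0 0;0 0 0 0 0 0;0 0 0 0 0 0;0 0 0 0 0 0' >/dev/null; python3 w.py|head -1;  python3 -m inch '0 0 0 0 0 0;0 0 0 0 0 0;0 0 0 0 0 0;0 0 0 0 0 0;0 0 0 0 0 0;0 0 0 0 0 0;0 0 0 0 0 0;0 0 0 0 0 0;0 0 0 0 0 0;0 0 0 0 0 0' 0.3 60 >/dev/null; python3 w.py
```

```text
t 16.8833 dockpos [20.873 69.71  36.55 ] world [488.302 274.525  36.55 ] F [-0.505  0.023  0.564] T [-0.038  0.077 -0.043] g 1.0020012070456041 0.0
t 17.7167 dockpos [20.557 69.582 35.939] world [487.988 274.391  35.939] F [-0.567  0.417  4.691] T [0.143 0.236 0.028] g 0.5080285824227732 61.10864996910095
rotvec from ideal in dock (rad) [ 0.    -0.001 -0.001]
```

The head is gripped: opening 43 mm at 61 N. Now I'll tip it left about the left foot end.

```bash
cat > e.py <<'E'
from h import *
np.set_printoptions(precision=4,suppress=True)
import os
s=ctrl.sense();o,a=dock();W=R.from_euler('z',-a)
p=W.apply(s['eef_pos']-[*o,0]);M=W*R.from_quat(np.roll(s['ee_rot'],-1))
if not os.path.exists('ref.json'): json.dump([p.tolist(),M.as_quat().tolist()],open('ref.json','w'))
p0,q0=json.load(open('ref.json'));D=M*R.from_quat(q0).inv()
f=lambda e:D.apply(np.array(e)-p0)+p
print('t',s['time_s'],'endL',f([22,99,10]),'endR',f([22,39,10]),'rot',D.as_rotvec(),'\nF',W.apply(s['force']),'T',s['wrist_torque'],'g',s['grip_width'],s['grip_force'],'tcp',p)
E
python3 e.py; python3 -m inch '0 .52 -.61 .19 0 0;0 .52 -.61 .19 0 0;0 .52 -.61 .19 0 0;0 .52 -.61 .19 0 0;0 .52 -.61 .19 0 0;0 .52 -.61 .19 0 0;0 .52 -.61 .19 0 0;0 .52 -.61 .19 0 0;0 .52 -.61 .19 0 0;0 0 0 0 0 0' >/dev/null;python3 e.py;python3 -m inch '0 0 0 0 0 0;0 0 0 0 0 0;0 0 0 0 0 0;0 0 0 0 0 0;0 0 0 0 0 0;0 0 0 0 0 0;0 0 0 0 0 0;0 0 0 0 0 0;0 0 0 0 0 0;0 0 0 0 0 0' >/dev/null; python3 e.py
```

```text
t 17.7167 endL [22. 99. 10.] endR [22. 39. 10.] rot [0. 0. 0.] 
F [-0.558   0.4285  4.6906] T [0.1429 0.236  0.028 ] g 0.5080285824227732 61.10864996910095 tcp [20.5567 69.5819 35.9391]
t 18.55 endL [21.8923 98.1328  9.9456] endR [21.9627 39.145  20.92  ] rot [-0.1839  0.0006  0.0011] 
F [ 1.0267 -6.1048  6.0722] T [-1.2308 -0.2814  0.0098] g 0.5049291791049653 61.69874668121338 tcp [20.4963 73.9539 40.8289]
t 19.3833 endL [21.8957 98.0571  9.9535] endR [21.913  39.049  20.8188] rot [-0.1821  0.0009  0.0002] 
F [ 0.3458 -4.4297  5.2479] T [-0.9412 -0.2307  0.0205] g 0.5080341557383252 61.62551522254944 tcp [20.4824 73.8224 40.7923]
```

```bash
python3 -m inch '0 -.52 -.61 -.19 0 0;0 -.52 -.61 -.19 0 0;0 -.52 -.61 -.19 0 0;0 -.52 -.61 -.19 0 0;0 -.52 -.61 -.19 0 0;0 -.52 -.61 -.19 0 0;0 -.52 -.61 -.19 0 0;0 -.52 -.61 -.19 0 0;0 -.52 -.61 -.19 0 0;0 0 0 0 0 0' >/dev/null;python3 e.py;python3 -m inch '0 -.52 -.61 -.19 0 0;0 -.52 -.61 -.19 0 0;0 -.52 -.61 -.19 0 0;0 -.52 -.61 -.19 0 0;0 -.52 -.61 -.19 0 0;0 -.52 -.61 -.19 0 0;0 -.52 -.61 -.19 0 0;0 -.52 -.61 -.19 0 0;0 0 0 0 0 0;0 0 0 0 0 0' >/dev/null; python3 e.py
```

```text
t 20.2167 endL [21.5445 99.2191 21.2899] endR [21.5019 39.2191 21.2139] rot [ 0.0013  0.0014 -0.0007] 
F [-1.7955 -5.5556 -0.0279] T [-1.1916  0.4744  0.0798] g 0.5125455344852407 63.0782425403595 tcp [20.1167 69.7692 47.1938]
t 21.05 endL [21.9038 99.1504 30.4187] endR [21.8755 39.9109 20.8956] rot [ 0.1594  0.0001 -0.0005] 
F [-0.5367  0.3642 -1.4972] T [-0.0355  0.0265 -0.0367] g 0.5064166805408787 62.91104793548584 tcp [20.4489 65.9888 51.3601]
```

```bash
python3 -m inch '0 0 0 0 0 0;0 0 0 0 0 0;0 .6 -3.9 0 0 0;0 .6 -3.9 0 0 0;0 .6 -3.9 0 0 0;0 .6 -3.9 0 0 0;0 .6 -3.9 0 0 0;0 .6 -3.9 0 0 0;0 .6 -3.9 0 0 0;0 .6 -3.9 0 0 0' >/dev/null;python3 e.py;python3 -m inch '0 .5 -1 .19 0 0;0 .5 -1 .19 0 0;0 .5 -1 .19 0 0;0 .5 -1 .19 0 0;0 .5 -1 .19 0 0;0 .5 -1 .19 0 0;0 .5 -1 .19 0 0;0 0 -1 .19 0 0;0 0 0 0 0 0;0 0 0 0 0 0' >/dev/null; python3 e.py; python3 -c "
from h import *
np.set_printoptions(precision=1,suppress=True)
b=cap('scene');cv2.imwrite('pics/f.png',b['image'][:,:,::-1])
im=b['image'].astype(int);t=d2w
print(proj(b,t([[22,99,65],[22,39,65],[22,69,115],[-38,83.6,79],[-38,52.4,79],[-38,68,42]])))
# lever: bright steel pixels against the black plate along predicted off line vs on line
for n,tip in(('off',52.4),('on',83.6)):
    q=proj(b,t([[-38,68+(tip-68)*f,42+37*f] for f in np.linspace(.3,1,8)])).round().astype(int);print(n,[int(im[v,u].mean()) for u,v in q])
for n,tip in(('R off',-83.6),('R on',-52.4)):
    q=proj(b,t([[-38,-68+(tip+68)*f,42+37*f] for f in np.linspace(.3,1,8)])).round().astype(int);print(n,[int(im[v,u].mean()) for u,v in q])
"
```

```text
t 21.8833 endL [21.7779 98.9155 62.2368] endR [21.7807 39.6713 52.7431] rot [0.1589 0.0004 0.0001] 
F [-0.6897  0.6442 -1.9676] T [-0.1435  0.0093 -0.0129] g 0.5096663265111624 62.83343195915222 tcp [20.3459 65.7635 83.1949]
t 22.7167 endL [21.6856 98.1946 65.0586] endR [21.7194 38.1946 65.0783] rot [-0.0003  0.0007  0.0006] 
F [ 0.2931 -0.5605 -2.6149] T [-0.0243  0.0209  0.0235] g 0.510272032425881 62.93933987617493 tcp [20.2758 68.7842 91.0083]
[[253.  309.7]
 [266.1 292.6]
 [258.8 285.5]
 [279.6 309.9]
 [286.2 300.7]
 [283.1 316.4]]
off [114, 109, 114, 112, 124, 129, 132, 141]
on [120, 119, 98, 98, 81, 115, 115, 143]
R off [93, 95, 165, 234, 239, 239, 237, 226]
R on [111, 111, 98, 95, 109, 109, 130, 156]
```

The pack is level and held: about 2.6 N of weight on the tool, grip 63 N, ends about 27 mm above the dock. I'll let it settle, then hand in.

```bash
python3 -m inch '0 0 0 0 0 0;0 0 0 0 0 0;0 0 0 0 0 0;0 0 0 0 0 0;0 0 0 0 0 0;0 0 0 0 0 0;0 0 0 0 0 0;0 0 0 0 0 0;0 0 0 0 0 0;0 0 0 0 0 0' ; python3 -c "
from rig import ctrl
print(ctrl.finish_job())"
```

```text
time_s: 23.6
eef_pos: [487.8, 273.4, 91.0]
ee_rot: [-0.0, -0.01, 1.0, -0.0]
force: [-0.4, 0.3, -2.2]
grip_width: 0.507
grip_force: 62.9
the job is handed in; nothing more can be done
None
```

I handed the job in at about 24 s with no verdict returned: the left (tall pack's) switch is off, and the tall pack is rocked out and held level about 27 mm above its bay; the short pack and bystanders weren't re-checked at the end, and it took four passes at the lever because the finger ends sit about 30 mm short of the reported TCP.

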